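# Draw a batch of file handles from the bench hopper

## Robot

A 6-joint arm with a two-finger parallel gripper is mounted at the origin on the work surface. World frame = base frame: x ahead of the robot, y to its left, z up, the work surface at z = 0. Lengths are in m, angles in rad, forces in N, time in s.
With the tool pointing down it reaches from about 0.35 to 0.775 m from the base axis. Payload 5.5 kg.
Tool frame: the origin (TCP) lies midway between the tips of the shut fingers; the grasp point (between the pads) lies 19 mm behind it; z points along the fingers, x is the direction in which the jaws open and shut, and the axes are right-handed (so a half turn about z gives the same grasp; the last joint's range is limited). The gripper opens to 85 mm and grips with 20 to 120 N. Pads are 22 mm wide; open, the fingers measure 114 mm over their backs; the gripper's body (76 mm by 85 mm) begins 54 mm behind the grasp point. The pads swing forward as they close: fully open they stand 13 mm farther back than shut.
Start: joints at [-1.42, 0.313, 0.046, 1.304, 0, 1.431], TCP at [0.165, -0.551, 0.231] pointing down, gripper open.
Joint ranges: [-2.76, 2.76], [-0.86, 1.69], [-1.03, 1.26], [-2.2, 2.34], [-1.47, 1.5], [-3.14, 3.14]. Speed limits (rad/s): [2.57, 2.57, 3.14, 3.14, 3.14, 3.14].

## Interface

Orientations are given as a unit quaternion [w, x, y, z].
In Python, from station import bot gives the robot as it stands.
- The arm moves only by the shell command python3 -m handwheel 'ROWS' [FORCE]. ROWS is text: rows parted by semicolons, each of 7 numbers parted by spaces: the turn, a rotation vector about the world's x, y, z in degrees, then the shift along the world's x, y, z in m, then the finger opening in m, from 0 to 0.0854. In form: wx wy wz tx ty tz jaw; .... A call has 1 to 5 rows; each row shifts and turns the commanded pose from where the row before left it; what a row does not reach is not made up. A row lasts 1/8 s, in which the tool goes at most 62.5 mm and 10.7 degrees, less where a joint would pass 70% of its speed; a pose out of reach is approached as far as the arm can. A call is refused whole if a number of a shift passes 0.0625 or a number of a turn 10.7, either way. A call with a gripper value outside its range is refused whole. The fingers move at their own pace and stop on an object; FORCE is the grip in N (left out, the last holds). Time passes only in rows, so rows that do not move let the fingers close. It gives the time, the measured TCP pose, the force and the opening at its end, in the units of the state.
- bot.get_state(): the state, without advancing time (a new reading comes with each control period).
- bot.snapshot(name): name is "scene" or "top" or "wrist"; returns (picture, depth): 400x640x3 uint8, red, green, blue; 400x640 float32, m along the optical axis (not along the pixel's ray), 0 where there is no reading.
- bot.camera_model(name): a dict with "K" (3x3 intrinsics, pixels), "world_from_camera" (4x4, takes a point from camera to world coordinates). Camera axes: x right, y down, z forward; pixel columns grow to the right and rows downward; lengths in m; the calibration is good to about 2 mm. A picture is of the moment at which its call begins: read the wrist's pose just before it. camera_model takes no time and is no camera call; for the wrist camera it gives the pose at the moment of the call.
- bot.close_job(): hands the job in, once; it reports no verdict.
The state is a dict: "time_s": time; "qpos": joint angles; "joint_velocities": joint speeds; "effort": joint torques, N m; "ee_pos": TCP position; "tool_rot": TCP orientation; "contact_force": force on the tool from outside, world axes, zero at the start; "ft_torque": the same for the moment, N m; "grip_width": finger opening in m.
Only numpy, scipy, OpenCV 4.12 (cv2) and the standard library are available. Lean on these libraries where they do the work, as an engineer would, in place of code of your own. Each camera call takes 0.05 s, during which the arm holds its last target.

## Task

Take the blue tray out of its wooden cradle and stand it on the bench, square to the hopper, with its plain end well under the lip of the chute and its grip plate away from it. Then pull the red-handled slide gate fully open so that all three wooden file handles roll into the tray, and push the gate fully shut again while the tray still stands there. Finally carry the loaded tray to the green-walled bay and set it down flat and fully home in it, grip plate at the open side, with the three handles still in the tray, and leave the bottle, mug and hammer where they are.

Things in the scene. Friction and masses are not known exactly. Their poses are not given: they have to be found in the camera images.
- tray_mid (a point): Middle of the loose blue tray's box, 35 mm above its underside. The box is 160 mm long (x), 110 mm wide (y), 45 mm high; floor 4 mm, side walls (y = +-52 mm) 6 mm thick, end walls (x = +-75.5 mm) 9 mm thick. An upright grip plate stands off its -x end. 0.12 to 0.22 kg empty. Starts in the cradle, underside 8 mm above the bench; there only its side walls can be pinched.
- tray_grip (a point): Grip point on the tray's upright blue grip plate, at the tray's x = -109 mm, y = 0, 82 mm above the underside. The plate is 9 mm thick (x), 70 mm wide (y), its top 100 mm above the underside, and stands 24 mm clear of the -x end wall on a flat bracket whose top is 45 mm above the underside, so fingers fit on both sides of it.
- cradle: Fixed light-wood cradle the tray starts in, their x axes along each other; origin on the bench under the tray's box. 8 mm base 112 mm wide (y), and two end blocks 20 mm thick: at x = +86 mm, 60 mm high, 6 mm off the tray's end, and at x = -119.5 mm, 110 mm high, 6 mm off the grip plate. Its long sides are open.
- hopper: Fixed plywood hopper, clear front; origin on the bench under its centre. Side panels (x = +-52 mm, 6 mm thick) reach y = -34 to +34 mm and stand on the bench; its top, 110 mm wide and flared to y = +74 mm, is 312 mm high. It pours toward its +y. The tray belongs on the bench with its centre at about x = 0, y = +130 mm, its length along the hopper's y, its grip plate at the +y end. The gate sticks out on the -y side.
- chute_lip (a point): Middle of the lower lip of the aluminium chute, on its underside, 70 mm above the bench, at the hopper's y = +85 mm. The tray's plain end goes beneath it only by being slid in low from the +y side. The chute's cheeks, 112 mm across, rise to about 100 mm above the bench near the lip and 135 mm at the hopper wall.
- gate (a joint): Travel in m of the aluminium slide gate under the hopper: 0 shut, 0.065 fully open. It slides level along the hopper's -y when opened; friction about 2.5 N, no spring, stays where it is left.
- gate_grip (a point): Grip point of the gate's upright red handle: 26 mm wide (hopper's x), 16 mm thick (hopper's y), top 19 mm above this point, the gate plate 25 mm below it. It is 198 mm above the bench, at the hopper's x = 0, y = -112 mm shut, -177 mm open. The hopper's back wall (y = -34 mm) rises to 312 mm, so pinch across the hopper's x.
- handle1_mid (a point): Centre of a loose turned wooden file handle with a brass ferrule, a plain cylinder 22 mm in diameter and 76 mm long (along its x), about 30 g; starts lying in the hopper, rests on the gate along the hopper's x.
- handle2_mid (a point): Centre of the second file handle, like the first.
- handle3_mid (a point): Centre of the third file handle, like the first, lying on top of the other two at the start.
- bay: Fixed bay: 8 mm base, green walls up to 62 mm above the bench on three sides, open to its -x (toward the robot). Origin on the bench. Inner width 132 mm; back wall's inner face at x = +88 mm, base to x = -86 mm. The tray belongs centred over the origin, its length along x, grip plate at the open side, underside 8 mm above the bench. The 11 mm at each side are too little for a finger: hold it by the grip plate.
- bottle: Bystander: amber bottle 64 mm in diameter, 130 mm high, origin under its centre.
- mug: Bystander: green mug 80 mm across, 90 mm high, origin under its centre.
- hammer: Bystander: hammer lying flat on the bench.
There are look-alikes about, which are no part of the job. What is shaped like the part that bears tray_mid but orange or turquoise is not meant.

How it is judged:
By the outcome, as a careful person would: the job done as asked, in the order asked, and still so for the second after the job is handed in, with the robot touching nothing.
It also fails if it takes over 72 s, if anything falls off the work surface, if the arm or the gripper's body presses on something with over 40 N, if the wrist force passes 120 N, or if a joint passes its speed limit or range.

## Working session

There is one attempt and no reset: what is moved stays moved. The work goes in short steps, Python scripts to look and compute and a shell command to move; the robot and the scene stay as the last step left them, time stands still between calls to the robot, and variables do not carry over. Pictures are saved under pics/ and viewed, and the job is handed in when it is done.

```bash
ls; mkdir -p pics; python3 - <<'E'
from station import bot
import cv2,numpy as np
print(bot.get_state())
for n in ("scene","top"):
    p,d=bot.snapshot(n); cv2.imwrite(f"pics/{n}0.png",p[:,:,::-1]); np.savez(f"{n}0.npz",p=p,d=d,K=bot.camera_model(n)["K"],T=bot.camera_model(n)["world_from_camera"])
    print(n,bot.camera_model(n))
E
```

```text
pics
{'time_s': 0.0, 'qpos': array([-1.41958020e+00,  3.14023051e-01,  4.49970045e-02,  1.30356769e+00,
        4.03882346e-06,  1.43121254e+00]), 'joint_velocities': array([-0.00015619,  0.00099476, -0.00011559,  0.00248706, -0.00081124,
        0.00114044]), 'effort': array([-1.22944610e-03, -4.80618238e+01,  2.98536354e+01,  1.89255568e-02,
       -2.84091487e-05,  3.25459212e-05]), 'ee_pos': array([ 0.16478987, -0.55037112,  0.23040333]), 'tool_rot': array([-6.33208642e-04,  8.02096505e-01, -5.97193761e-01, -6.37744883e-04]), 'contact_force': array([ 0.43352597, -0.99855123, -0.04227551]), 'ft_torque': array([-0.04441833,  0.05223749, -0.01850965]), 'grip_width': 0.08535566269136996}
scene {'K': array([[430.97102188,   0.        , 324.92121071],
       [  0.        , 430.97102188, 198.5521026 ],
       [  0.        ,   0.        ,   1.        ]]), 'world_from_camera': array([[-4.32859575e-02,  5.33680682e-01, -8.44577560e-01,
         1.55879022e+00],
       [ 9.99062706e-01,  2.32799898e-02, -3.64931611e-02,
         8.81876265e-02],
       [ 1.86061850e-04, -8.45365584e-01, -5.34188164e-01,
         8.30606624e-01],
       [ 0.00000000e+00,  0.00000000e+00,  0.00000000e+00,
         1.00000000e+00]])}
top {'K': array([[467.75001053,   0.        , 317.62183704],
       [  0.        , 467.75001053, 198.63456788],
       [  0.        ,   0.        ,   1.        ]]), 'world_from_camera': array([[ 0.01095459, -0.9835933 ,  0.18006726,  0.27168127],
       [-0.99991989, -0.0119174 , -0.00426598,  0.01281259],
       [ 0.00634192, -0.1800061 , -0.98364505,  1.37389571],
       [ 0.        ,  0.        ,  0.        ,  1.        ]])}
```

View pics/scene0.png

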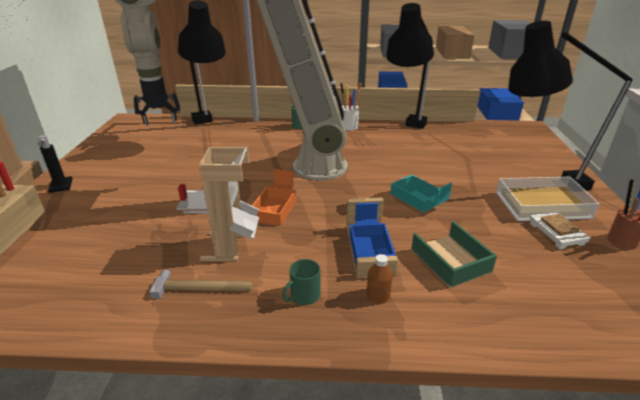

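View pics/top0.png

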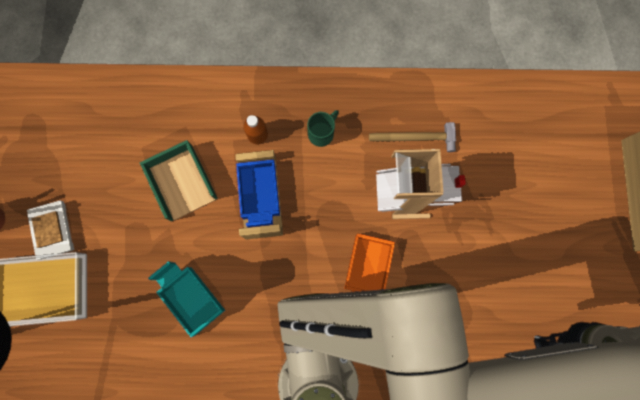

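```bash
cat > h.py <<'E'
import numpy as np,cv2
from station import bot
def load(f):
    z=np.load(f); return z["p"],z["d"],z["K"],z["T"]
def ray(K,T,u,v,z):
    r=T[:3,:3]@np.array([(u-K[0,2])/K[0,0],(v-K[1,2])/K[1,1],1.]); s=(z-T[2,3])/r[2]; return T[:3,3]+s*r
def cloud(d,K,T):
    v,u=np.indices(d.shape); c=np.stack([(u-K[0,2])/K[0,0]*d,(v-K[1,2])/K[1,1]*d,d],-1)
    w=c@T[:3,:3].T+T[:3,3]; w[d<=0]=np.nan; return w
def snap(n,f):
    m=bot.camera_model(n); p,d=bot.snapshot(n); cv2.imwrite(f"pics/{f}.png",p[:,:,::-1])
    np.savez(f"{f}.npz",p=p,d=d,K=m["K"],T=m["world_from_camera"]); return p,d,m["K"],m["world_from_camera"]
def proj(K,T,X):
    c=T[:3,:3].T@(np.array(X)-T[:3,3]); return (K@c/c[2])[:2]
def crop(f,x0,x1,y0,y1,s,out):
    p=cv2.imread(f"pics/{f}.png")[y0:y1,x0:x1]; cv2.imwrite(f"pics/{out}.png",cv2.resize(p,None,fx=s,fy=s,interpolation=cv2.INTER_CUBIC))
E
python3 - <<'E'
from h import *
crop("top0",130,330,110,250,4,"c1"); crop("top0",330,500,110,300,3,"c2")
p,d,K,T=load("top0.npz"); w=cloud(d,K,T)
hsv=cv2.cvtColor(p,cv2.COLOR_RGB2HSV)
m=(hsv[...,0]>105)&(hsv[...,0]<130)&(hsv[...,1]>120)&(hsv[...,2]>60)
n,l,s,c=cv2.connectedComponentsWithStats(m.astype(np.uint8))
for i in range(1,n):
    if s[i,4]>50:
        q=w[l==i]; print("blue",s[i],np.nanmin(q,0),np.nanmax(q,0))
        for lo,hi in((.0,.02),(.045,.06),(.085,.12)):
            k=q[(q[:,2]>lo)&(q[:,2]<hi)]
            if len(k)>5: print(lo,len(k),k.mean(0),cv2.minAreaRect((k[:,:2]*1000).astype(np.float32)))
# horizontal slices around
for nm,(x0,x1,y0,y1),sl in (("bay",(130,225,130,230),[(.055,.07)]),("hop",(370,470,140,225),[(.30,.325),(.16,.18),(.2,.23)]),("cr",(228,290,145,240),[(.1,.12),(.05,.068)])):
    q=w[y0:y1,x0:x1].reshape(-1,3)
    for lo,hi in sl:
        k=q[(q[:,2]>lo)&(q[:,2]<hi)]
        if len(k)>5: print(nm,lo,len(k),k.mean(0),k[:,2].std(),cv2.minAreaRect((k[:,:2]*1000).astype(np.float32)))
E
```

```text
blue [ 237  160   43   67 2351] [0.42753969 0.11882307 0.00186651] [0.62735636 0.24307468 0.11388511]
0.0 1462 [0.54726206 0.1849011  0.01262901] ((541.0140991210938, 180.19253540039062), (152.08444213867188, 104.66505432128906), 6.004931926727295)
0.045 587 [0.52372199 0.17817123 0.05304023] ((534.8936157226562, 180.8828125), (178.7989044189453, 109.47393035888672), 6.936412811279297)
0.085 105 [0.43479154 0.16651355 0.10591617] ((435.541015625, 167.80926513671875), (9.417170524597168, 67.26911163330078), 6.714321136474609)
bay 0.055 661 [0.58546821 0.42682016 0.0617282 ] 0.0029986823762723283 ((567.0745849609375, 415.2143859863281), (187.57766723632812, 152.92410278320312), 27.748544692993164)
hop 0.3 670 [ 0.53328167 -0.22623755  0.30940076] 0.004251031214209153 ((533.0267944335938, -226.3450927734375), (111.05136108398438, 108.19426727294922), 2.0643153190612793)
hop 0.16 729 [ 0.53074751 -0.32963093  0.17287607] 0.003462147847901111 ((534.9840087890625, -289.7729187011719), (109.7367172241211, 155.66085815429688), 2.4691901206970215)
hop 0.2 503 [ 0.53669394 -0.26877906  0.21180187] 0.007201486724880827 ((532.2352905273438, -289.595703125), (106.51499938964844, 153.79615783691406), 0.9784224629402161)
cr 0.1 411 [0.42001848 0.16555795 0.10949306] 0.003124365702331148 ((423.0948486328125, 165.38809204101562), (34.76143264770508, 111.11969757080078), 7.058071136474609)
cr 0.05 846 [0.55594446 0.18304112 0.05600938] 0.003903269424289906 ((528.1204223632812, 179.46157836914062), (246.4736328125, 112.16130828857422), 7.259225845336914)
```

View pics/c1.png

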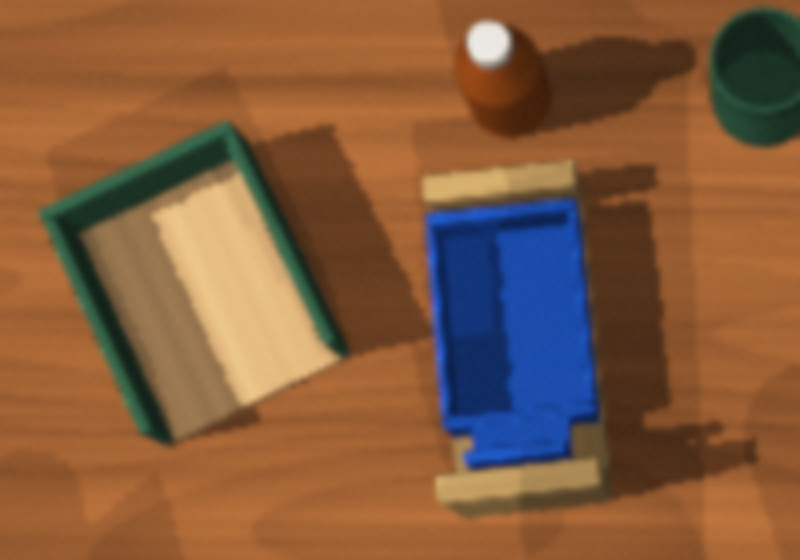

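View pics/c2.png

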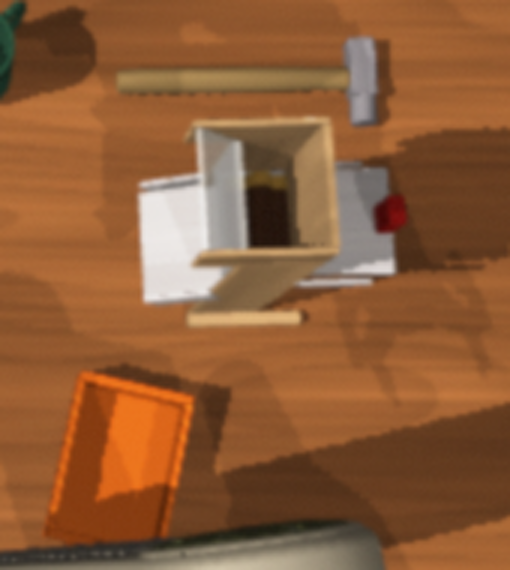

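```bash
python3 - <<'E'
from h import *
p,d,K,T=load("top0.npz"); w=cloud(d,K,T)
hsv=cv2.cvtColor(p,cv2.COLOR_RGB2HSV);H,S,V=[hsv[...,i].astype(int) for i in range(3)]
def comp(m,nm,mn=15):
    n,l,s,c=cv2.connectedComponentsWithStats(m.astype(np.uint8))
    for i in range(1,n):
        if s[i,4]>mn:
            q=w[l==i]; q=q[~np.isnan(q[:,0])]; print(nm,s[i],q.min(0).round(3),q.max(0).round(3),"mean",q.mean(0).round(4))
comp(((H<5)|(H>172))&(S>150)&(V>80),"red")
comp((H>5)&(H<14)&(S>200)&(V>120),"orange",100)
comp((H>60)&(H<85)&(S>80),"green",50)
comp((H>82)&(H<97)&(S>80),"turq",50)
# silhouettes of tops by height bands with pixel counts
def rect(x0,x1,y0,y1,lo,hi,nm):
    q=w[y0:y1,x0:x1].reshape(-1,3); k=q[(q[:,2]>lo)&(q[:,2]<hi)]
    r=cv2.minAreaRect((k[:,:2]*1000).astype(np.float32)); print(nm,len(k),np.round(r[0],1),np.round(r[1],1),round(r[2],1)); return k
k=rect(370,470,140,225,.303,.318,"hoptop")
print(k[:,:2].min(0),k[:,:2].max(0))
def ed(a,b,z,nm):
    A=ray(K,T,*a,z);B=ray(K,T,*b,z);print(nm,A.round(4),B.round(4),np.degrees(np.arctan2(*(B-A)[[1,0]])).round(1))
q=w[140:225,370:400].reshape(-1,3);k=q[(q[:,2]>.062)&(q[:,2]<.09)]
print("lip",len(k),k.min(0),k.max(0))
for u,v in((259,130),(321,128)): print(w[v,u])
E
```

```text
red [456 175  10  12  70] [ 0.525 -0.367  0.187] [ 0.55  -0.35   0.223] mean [ 0.5343 -0.3568  0.2142]
orange [ 344  234   51   57 2141] [ 0.256 -0.22  -0.005] [ 0.419 -0.071  0.056] mean [ 0.3344 -0.1433  0.0131]
green [308 111  29  35 716] [ 0.683 -0.045 -0.002] [0.776 0.037 0.096] mean [ 0.7299 -0.0013  0.0402]
green [141 141  75  79 852] [0.453 0.306 0.015] [0.677 0.518 0.07 ] mean [0.5906 0.4353 0.0512]
turq [ 149  262   75   75 2830] [ 0.128  0.269 -0.004] [0.326 0.457 0.106] mean [0.2316 0.3733 0.0218]
hoptop 591 [ 533.  -226.3] [111.1 108.2] 2.1
[ 0.47592243 -0.281118  ] [ 0.58939323 -0.17035324]
lip 364 [ 0.4751107  -0.2238705   0.06510906] [ 0.58425991 -0.15807077  0.08997026]
[0.70383904 0.17710238 0.09218465]
[ 0.74112801 -0.00102454  0.00785774]
```

```bash
python3 -m handwheel '0 0 10.6 0.033 0.050 0.01 0.0854; 0 0 10.6 0.033 0.050 0.01 0.0854; 0 0 10.6 0.033 0.050 0.01 0.0854;0 0 10.6 0.033 0.050 0.01 0.0854;0 0 10.6 0.033 0.050 0.01 0.0854' 40
```

```text
time_s: 0.72
ee_pos: [0.3304, -0.2991, 0.2814]
tool_rot: [-0.0, 0.985, -0.174, -0.0]
contact_force: [0.3, -0.4, 0.1]
grip_width: 0.0856
```

```bash
python3 -m handwheel '0 0 10.6 0.01 0.055 0 0.0854; 0 0 10.6 0.01 0.055 0 0.0854; 0 0 10.6 0.01 0.055 0 0.0854;0 0 10.6 0.02 0.05 0 0.0854;0 0 10.6 0.02 0.045 0 0.0854'; python3 -m handwheel '0 0 10.6 0.02 0.03 0 0.0854; 0 0 10.6 0.02 0.03 0 0.0854; 0 0 10.6 0.02 0.03 0 0.0854;0 0 10.6 0.02 0.03 0 0.0854;0 0 10.6 0.0 0.0 0 0.0854'; python3 -m handwheel '0 0 10.6 0 0 0 0.0854; 0 0 0 0 0 0 0.0854'
python3 - <<'E'
from h import *
print(bot.get_state()["ee_pos"]); p,d,K,T=snap("wrist","w1"); print(K,T.round(3))
E
```

```text
time_s: 1.35
ee_pos: [0.3999, -0.039, 0.2813]
tool_rot: [0.0, 0.959, 0.284, 0.0]
contact_force: [0.3, -0.4, -0.3]
grip_width: 0.0852
time_s: 1.98
ee_pos: [0.4806, 0.0809, 0.2805]
tool_rot: [-0.001, 0.73, 0.683, -0.0]
contact_force: [-0.8, -0.5, -0.1]
grip_width: 0.0853
time_s: 2.22
ee_pos: [0.4796, 0.0792, 0.2809]
tool_rot: [-0.0, 0.668, 0.744, -0.0]
contact_force: [-0.9, 0.2, 0.8]
grip_width: 0.0855
[0.47960801 0.07924673 0.2808728 ]
[[293.37340163   0.         320.6841452 ]
 [  0.         293.37340163 202.12398471]
 [  0.           0.           1.        ]] [[-0.106  0.947  0.303  0.402]
 [ 0.994  0.101  0.033  0.071]
 [ 0.001  0.305 -0.952  0.424]
 [ 0.     0.     0.     1.   ]]
```

View pics/w1.png

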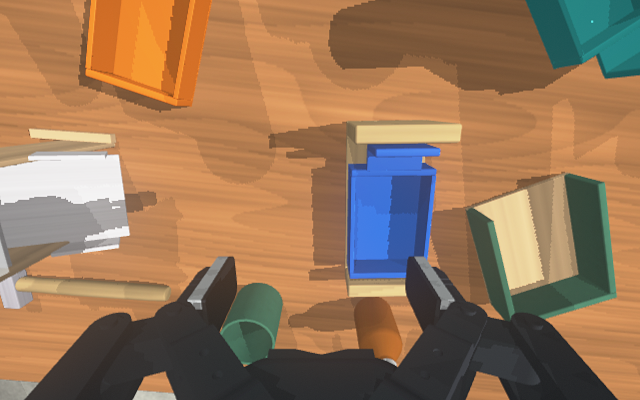

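```bash
python3 - <<'E'
from h import *
p,d,K,T=load("w1.npz"); w=cloud(d,K,T)
hsv=cv2.cvtColor(p,cv2.COLOR_RGB2HSV);H,S,V=[hsv[...,i].astype(int) for i in range(3)]
def rr(k,nm):
    r=cv2.minAreaRect((k[:,:2]*1000).astype(np.float32)); print(nm,len(k),k[:,2].mean().round(4),np.round(r[0],1),np.round(r[1],1),round(r[2],1))
m=(H>105)&(H<130)&(S>100)&(V>50); m[:, :330]=0; m[290:]=0
q=w[m]
def sel(lo,hi): return q[(q[:,2]>lo)&(q[:,2]<hi)]
h,e=np.histogram(q[:,2],bins=30,range=(0,.12)); print(list(zip(e.round(3),h)))
rr(sel(.047,.058),"rim"); rr(sel(.008,.018),"floor"); rr(sel(.095,.115),"plate")
m=(H>60)&(H<90)&(S>60); m[:,:460]=0; m[:160]=0
q=w[m];rr(sel(.056,.068),"bayrim");k=sel(.056,.068);print(k.min(0),k.max(0))
box=cv2.boxPoints(cv2.minAreaRect((k[:,:2]*1000).astype(np.float32)));print(box.round(0))
# chute (aluminium, white) 
q=w[130:260,0:135].reshape(-1,3);q=q[(S[130:260,0:135].ravel()<40)]
k=q[(q[:,2]>.06)]; print("chute",k.min(0),k.max(0)); rr(k,"ch")
k2=k[k[:,1]>-.17]; 
for y in(-.18,-.17,-.165,-.16,-.155): 
    s=k[abs(k[:,1]-y)<.003]; print(y,len(s),s.min(0).round(4) if len(s) else"",s.max(0).round(4) if len(s) else"")
E
```

```text
[(np.float64(0.0), np.int64(0)), (np.float64(0.004), np.int64(0)), (np.float64(0.008), np.int64(1098)), (np.float64(0.012), np.int64(4178)), (np.float64(0.016), np.int64(170)), (np.float64(0.02), np.int64(157)), (np.float64(0.024), np.int64(198)), (np.float64(0.028), np.int64(163)), (np.float64(0.032), np.int64(221)), (np.float64(0.036), np.int64(190)), (np.float64(0.04), np.int64(191)), (np.float64(0.044), np.int64(217)), (np.float64(0.048), np.int64(302)), (np.float64(0.052), np.int64(2277)), (np.float64(0.056), np.int64(2)), (np.float64(0.06), np.int64(4)), (np.float64(0.064), np.int64(25)), (np.float64(0.068), np.int64(25)), (np.float64(0.072), np.int64(28)), (np.float64(0.076), np.int64(34)), (np.float64(0.08), np.int64(31)), (np.float64(0.084), np.int64(24)), (np.float64(0.088), np.int64(30)), (np.float64(0.092), np.int64(35)), (np.float64(0.096), np.int64(35)), (np.float64(0.1), np.int64(36)), (np.float64(0.104), np.int64(213)), (np.float64(0.108), np.int64(327)), (np.float64(0.112), np.int64(0)), (np.float64(0.116), np.int64(0))]
rim 2639 0.053 [532.9 180.5] [183.9 110.4] 7.0
floor 5352 0.0127 [541.8 182. ] [152.4 108.5] 6.9
plate 620 0.1071 [437.6 168.4] [ 9.4 69.6] 7.2
bayrim 2360 0.0616 [568.4 413.8] [183.5 152.9] 27.6
[0.45294584 0.30675792 0.05601799] [0.67284404 0.52031383 0.06498028]
[[452. 439.]
 [523. 303.]
 [685. 389.]
 [614. 524.]]
chute [ 0.47612514 -0.25909345  0.0709029 ] [ 0.58960228 -0.15561335  0.17998193]
ch 11574 0.1057 [ 533.8 -208.9] [112.2 102.7] 2.0
-0.18 722 [ 0.4768 -0.183   0.0823] [ 0.5889 -0.177   0.1186]
-0.17 713 [ 0.4765 -0.173   0.076 ] [ 0.5885 -0.167   0.1137]
-0.165 672 [ 0.4762 -0.168   0.0709] [ 0.5882 -0.162   0.11  ]
-0.16 328 [ 0.4761 -0.163   0.0709] [ 0.5882 -0.1574  0.1068]
-0.155 12 [ 0.5842 -0.1577  0.098 ] [ 0.5875 -0.1556  0.1057]
```

```bash
python3 -m handwheel '0 0 0.8 0.0265 0.0245 -0.03 0.06; 0 0 0 0.026 0.024 -0.05 0.06; 0 0 0 0 0 -0.055 0.06; 0 0 0 0 0 -0.05 0.06; 0 0 0 0 0 -0.03 0.06' 100; python3 -m handwheel '0 0 0 0 0 0 0.06'
python3 - <<'E'
from h import *
s=bot.get_state();print(s["ee_pos"],s["tool_rot"]); snap("wrist","w2")
E
```

```text
time_s: 2.9
ee_pos: [0.5305, 0.1273, 0.0634]
tool_rot: [-0.001, 0.664, 0.748, -0.001]
contact_force: [-0.1, -0.6, -0.0]
grip_width: 0.0598
time_s: 3.02
ee_pos: [0.5298, 0.1272, 0.0638]
tool_rot: [-0.002, 0.663, 0.748, -0.002]
contact_force: [-1.1, -0.6, 0.1]
grip_width: 0.0602
[0.52982847 0.12719316 0.06383387] [-0.00209612  0.66327186  0.74837256 -0.00213536]
```

View pics/w2.png

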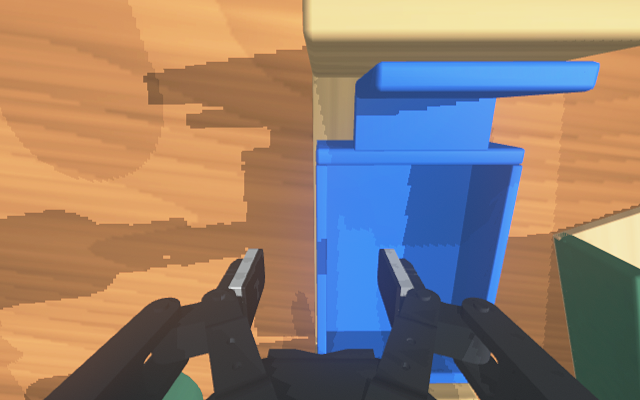

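```bash
python3 -m handwheel '0 0 0 0.001 0.0005 -0.03 0.05; 0 0 0 0 0 -0.0155 0.04; 0 0 0 0 0 0 0.0; 0 0 0 0 0 0 0.0; 0 0 0 0 0 0 0.0' 100; python3 -m handwheel '0 0 0 0 0 0 0;0 0 0 0 0 0 0';python3 -m handwheel '0 0 0 0 0 0 0'
```

```text
time_s: 3.7
ee_pos: [0.5342, 0.1281, 0.0222]
tool_rot: [0.001, 0.662, 0.749, 0.001]
contact_force: [-1.5, -1.0, 4.3]
grip_width: 0.0046
time_s: 3.95
ee_pos: [0.5343, 0.1281, 0.0222]
tool_rot: [0.001, 0.662, 0.749, 0.001]
contact_force: [-0.6, -0.9, 6.1]
grip_width: 0.0044
time_s: 4.08
ee_pos: [0.5343, 0.1281, 0.0222]
tool_rot: [0.001, 0.662, 0.749, 0.001]
contact_force: [-1.4, 0.1, 6.7]
grip_width: 0.005
```

```bash
python3 -m handwheel '0 0 0 0 0 0.01 0; 0 0 0 0 0 0.015 0; 0 0 0 0 0 0.02 0;0 0 0 0 0 0.02 0; 0 0 0 0 0 0 0'
python3 - <<'E'
from h import *
s=bot.get_state();print(s["ee_pos"],s["contact_force"]); snap("wrist","w3");snap("scene","s3")
E
```

```text
time_s: 4.7
ee_pos: [0.5351, 0.1283, 0.0881]
tool_rot: [0.001, 0.662, 0.749, 0.002]
contact_force: [0.1, 0.1, -1.4]
grip_width: 0.0046
[0.53508114 0.12829899 0.088147  ] [ 0.12590181  0.144701   -1.42360209]
```

View pics/w3.png

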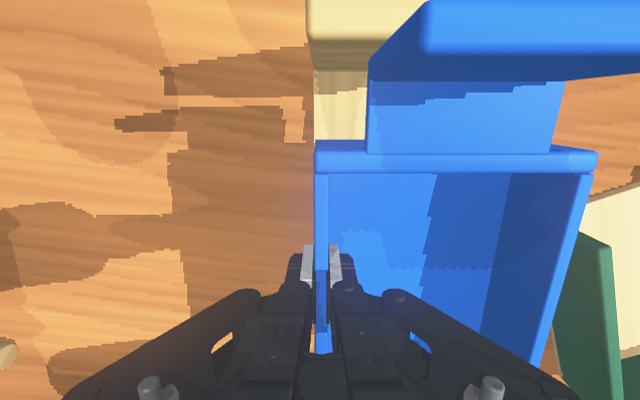

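View pics/s3.png

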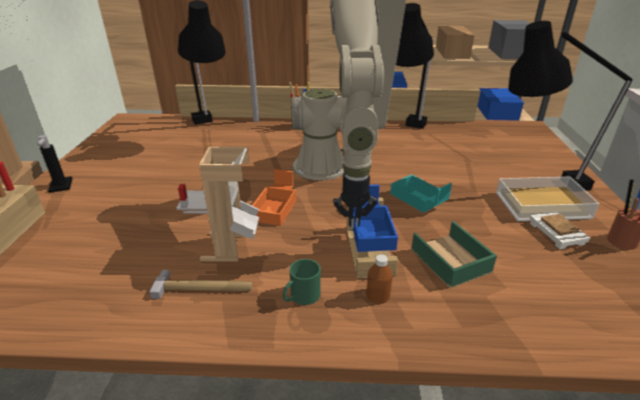

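```bash
python3 -m handwheel '0 0 0 0 0 0.02 0; 0 0 0 0 0 0.025 0; 0 0 0 0 -0.01 0.015 0;0 0 -5 -0.006 -0.02 0.0 0; 0 0 -9 -0.006 -0.02 0 0';python3 -m handwheel '0 0 -9 -0.007 -0.017 0 0; 0 0 -9 -0.007 -0.017 0 0; 0 0 -9 -0.007 -0.017 0 0; 0 0 -9 -0.007 -0.017 0 0; 0 0 -9 -0.007 -0.017 0 0';python3 -m handwheel '0 0 -9 -0.007 -0.017 0 0; 0 0 -9 -0.007 -0.0013 0 0; 0 0 -9 0 0 0 0; 0 0 -9 0 0 0 0; 0 0 0 0 0 0 0'
python3 - <<'E'
from h import *
s=bot.get_state();print(s["ee_pos"],s["tool_rot"],s["contact_force"],np.degrees(2*np.arctan2(s["tool_rot"][2],s["tool_rot"][1]))); snap("wrist","w4");snap("top","t4")
E
```

```text
time_s: 5.42
ee_pos: [0.5208, 0.0771, 0.1452]
tool_rot: [-0.0, 0.75, 0.661, -0.0]
contact_force: [-0.2, -0.7, -1.5]
grip_width: 0.0046
time_s: 6.05
ee_pos: [0.4854, -0.0079, 0.145]
tool_rot: [-0.0, 0.946, 0.323, -0.001]
contact_force: [-0.7, -0.1, -1.9]
grip_width: 0.0044
time_s: 6.68
ee_pos: [0.4717, -0.0255, 0.1452]
tool_rot: [-0.0, 1.0, 0.019, -0.001]
contact_force: [-0.9, -0.0, -2.6]
grip_width: 0.0047
[ 0.47168481 -0.02554028  0.14519137] [-1.37409397e-04  9.99827396e-01  1.85675687e-02 -6.36763349e-04] [-0.90654679 -0.04501918 -2.64742195] 2.1278093658781585
```

View pics/w4.png

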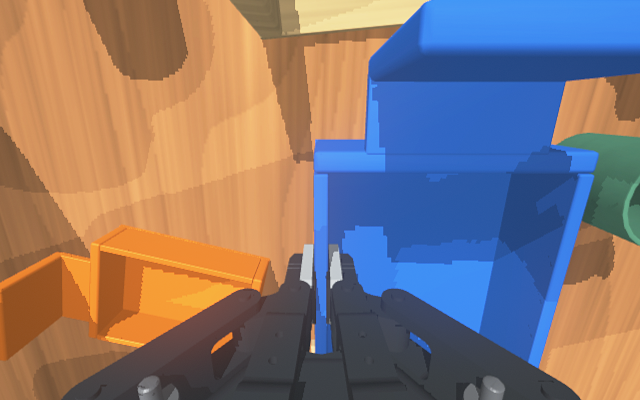

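View pics/t4.png

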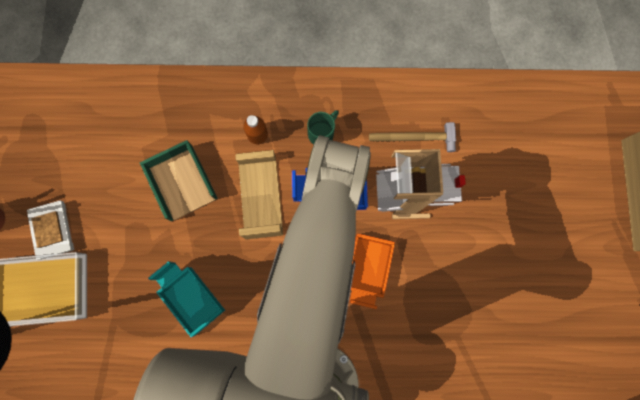

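```bash
cat >> h.py <<'E'
def tray(f,base,u0=0,u1=640,v0=0,v1=400):
    p,d,K,T=load(f+".npz"); w=cloud(d,K,T); hsv=cv2.cvtColor(p,cv2.COLOR_RGB2HSV)
    m=(hsv[...,0]>105)&(hsv[...,0]<130)&(hsv[...,1]>100)&(hsv[...,2]>40); mm=np.zeros_like(m); mm[v0:v1,u0:u1]=1
    q=w[m&mm]; q=q[~np.isnan(q[:,0])]
    for nm,h in (("floor",.004),("rim",.045),("plate",.1)):
        k=q[abs(q[:,2]-base-h)<.005]
        if len(k)<20: continue
        r=cv2.minAreaRect((k[:,:2]*1000).astype(np.float32))
        A=np.c_[k[:,:2],np.ones(len(k))]; c=np.linalg.lstsq(A,k[:,2],rcond=None)[0]
        print(nm,len(k),"z",k[:,2].mean().round(4),"c",np.round(r[0],1),"sz",np.round(r[1],1),"a",round(r[2],1),"slope",c[:2].round(3))
    return q
E
python3 - <<'E'
from h import *
tray("w4",.131)
E
```

```text
floor 21828 z 0.1354 c [521.7 -28.9] sz [105.  137.2] a 2.1 slope [0.002 0.002]
rim 26482 z 0.1761 c [523.6   3.1] sz [111.4 137.1] a 1.3 slope [-0.009  0.011]
plate 7760 z 0.2305 c [507.4  67.7] sz [44.   9.3] a 1.9 slope [0.007 0.081]
```

```bash
python3 -m handwheel '0 0 -0.1 0.003 0 -0.04 0; 0 0 0 0 0 -0.045 0; 0 0 0 0 0 -0.03 0; 0 0 0 0 0 -0.013 0; 0 0 0 0 0 0 0'
python3 - <<'E'
from h import *
s=bot.get_state();print(s["ee_pos"],s["contact_force"]); snap("wrist","w5");tray("w5",.003); snap("scene","s5")
E
```

```text
time_s: 7.4
ee_pos: [0.4749, -0.0252, 0.0174]
tool_rot: [-0.0, 1.0, 0.018, -0.001]
contact_force: [0.8, -0.5, -2.2]
grip_width: 0.0045
[ 0.47489588 -0.02515479  0.01738435] [ 0.83548579 -0.53511227 -2.24589323]
floor 21776 z 0.0075 c [525.  -28.5] sz [104.9 137. ] a 2.0 slope [0.001 0.002]
rim 26518 z 0.0483 c [526.6   3.3] sz [110.8 136.9] a 1.1 slope [-0.01   0.011]
plate 7785 z 0.1026 c [525.6  39.2] sz [38.6 91.7] a 29.8 slope [0.008 0.081]
```

View pics/s5.png

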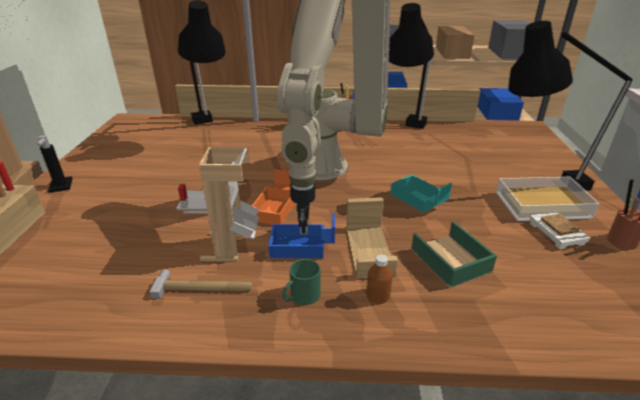

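```bash
python3 -m handwheel '0 0 0 0.0007 -0.02 0 0; 0 0 0 0.0007 -0.02 0 0; 0 0 0 0.0007 -0.02 0 0;0 0 0 0.0005 -0.015 0 0; 0 0 0 0 0 -0.003 0'
python3 - <<'E'
from h import *
s=bot.get_state();print(s["ee_pos"],s["contact_force"]); snap("scene","s6")
crop("s6",170,350,150,290,4,"s6c")
E
```

```text
time_s: 8.12
ee_pos: [0.4792, -0.1014, 0.0158]
tool_rot: [0.0, 1.0, 0.016, 0.001]
contact_force: [-0.3, 0.5, -2.4]
grip_width: 0.0045
[ 0.47916465 -0.10140123  0.01581796] [-0.31100103  0.53111732 -2.35158599]
```

View pics/s6c.png

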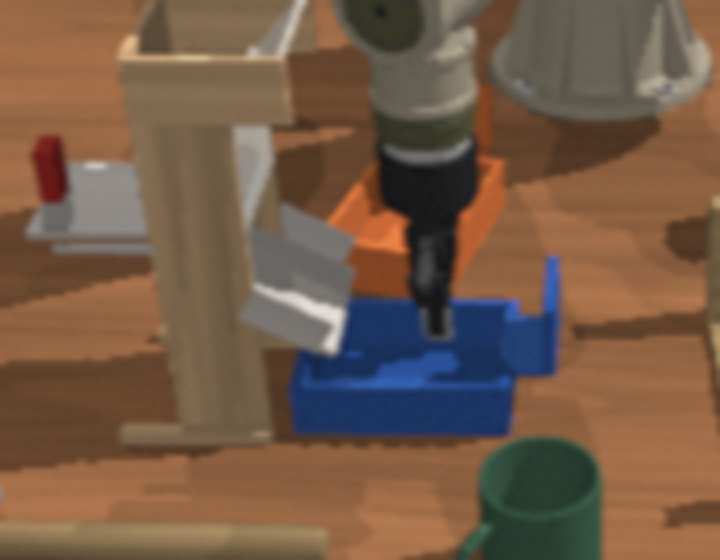

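```bash
python3 -m handwheel '0 0 0 -0.001 0 -0.002 0; 0 0 0 0 0 0 0.03; 0 0 0 0 0 0 0.03; 0 0 0 0 0 0.03 0.03; 0 0 0 0 0.005 0.05 0.03'; python3 -m handwheel '0 0 0 0 0.01 0.06 0.03; 0 0 0 0 0.01 0.06 0.03; 0 0 0 -0.01 0.01 0.06 0.03;0 0 0 -0.01 0.01 0.06 0.03; 0 0 0 0 0 0.00 0.03'
python3 - <<'E'
from h import *
s=bot.get_state();print(s["ee_pos"],s["contact_force"]); snap("wrist","w7");tray("w7",.0)
E
```

```text
time_s: 8.8
ee_pos: [0.4753, -0.0944, 0.092]
tool_rot: [-0.001, 1.0, 0.017, -0.002]
contact_force: [1.1, -0.7, 0.2]
grip_width: 0.03
time_s: 9.43
ee_pos: [0.4584, -0.0548, 0.3379]
tool_rot: [0.001, 1.0, 0.018, 0.004]
contact_force: [0.5, 0.2, -0.8]
grip_width: 0.0303
[ 0.45838629 -0.05482159  0.33794569] [ 0.49652076  0.2490919  -0.77886489]
floor 4428 z 0.0046 c [533.8 -98.5] sz [113.6 177.6] a 2.5 slope [ 0.001 -0.   ]
rim 1810 z 0.0452 c [529.3 -93. ] sz [110.  182.8] a 1.9 slope [-0.002  0.002]
plate 421 z 0.1001 c [525.8  -6.4] sz [68.6  9.1] a 2.1 slope [0.007 0.033]
```

View pics/w7.png

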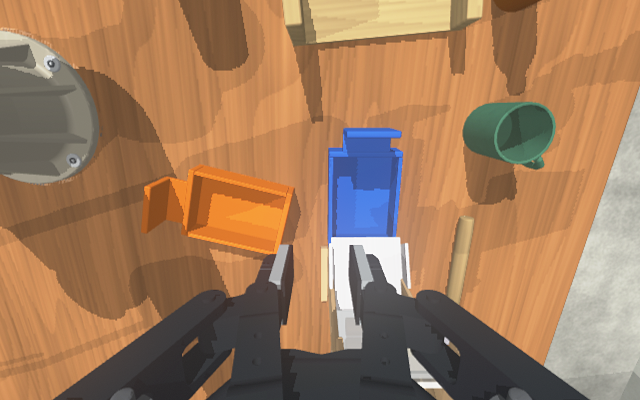

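```bash
python3 -m handwheel '0 0 0 0 0 0.05 0.06; 0 0 0 0.015 -0.06 0 0.06; 0 0 0 0.016 -0.06 0 0.06; 0 0 0 0.016 -0.06 0 0.06; 0 0 0 0.016 -0.06 0 0.06'; python3 -m handwheel '0 0 0 0.016 -0.06 0 0.06; 0 0 0 0 0 -0.04 0.06;0 0 0 0 0 0 0.06'
python3 - <<'E'
from h import *
s=bot.get_state();print(s["ee_pos"],s["contact_force"]); p,d,K,T=snap("wrist","w8"); w=cloud(d,K,T)
hsv=cv2.cvtColor(p,cv2.COLOR_RGB2HSV);H,S,V=[hsv[...,i].astype(int) for i in range(3)]
m=((H<5)|(H>172))&(S>150)&(V>60)
q=w[m];print(len(q)); k=q[abs(q[:,2]-.217)<.005];print(len(k),cv2.minAreaRect((k[:,:2]*1000).astype(np.float32)),k[:,2].mean())
E
```

```text
time_s: 10.1
ee_pos: [0.5201, -0.297, 0.3805]
tool_rot: [-0.001, 1.0, 0.017, -0.001]
contact_force: [0.9, -0.4, 0.6]
grip_width: 0.06
time_s: 10.48
ee_pos: [0.5339, -0.3544, 0.3349]
tool_rot: [-0.005, 1.0, 0.017, -0.005]
contact_force: [0.1, 0.5, 0.1]
grip_width: 0.06
[ 0.53394234 -0.35439666  0.33493244] [0.12005759 0.46531885 0.14599467]
404
394 ((539.0513305664062, -357.57379150390625), (24.451065063476562, 14.77537727355957), 2.0986785888671875) 0.21708806268757877
```

View pics/w8.png

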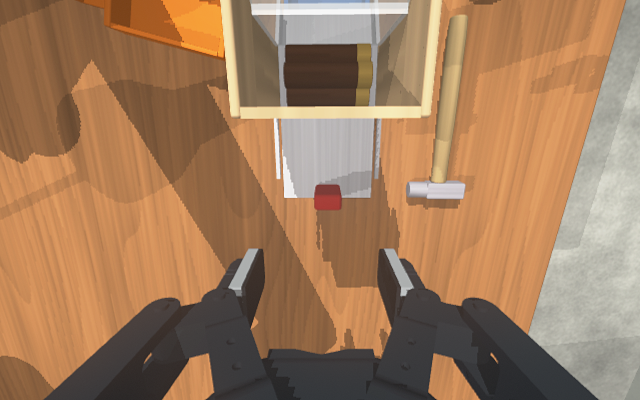

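```bash
python3 -m handwheel '0 0 0 0.004 -0.002 -0.05 0.06; 0 0 0 0 0 -0.055 0.06; 0 0 0 0 0 -0.035 0.05; 0 0 0 0 0 0 0.0;0 0 0 0 0 0 0' 60; python3 -m handwheel '0 0 0 0 0 0 0;0 0 0 0 0 0 0'; python3 - <<'E'
from h import *
s=bot.get_state();print(s["ee_pos"],s["contact_force"]); snap("wrist","w9")
E
```

```text
time_s: 11.15
ee_pos: [0.5393, -0.3564, 0.2048]
tool_rot: [0.0, 1.0, 0.017, -0.001]
contact_force: [-5.4, 1.3, -4.5]
grip_width: 0.0236
time_s: 11.4
ee_pos: [0.5393, -0.3566, 0.2048]
tool_rot: [-0.0, 1.0, 0.017, -0.0]
contact_force: [-4.6, 3.1, -4.1]
grip_width: 0.0244
[ 0.53930119 -0.35663679  0.20484101] [-4.6236995   3.10164407 -4.14124085]
```

View pics/w9.png

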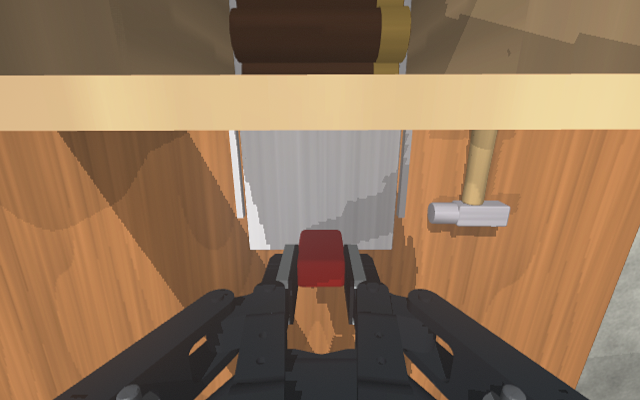

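```bash
python3 -m handwheel '0 0 0 0 0 0 0.05; 0 0 0 0 0 -0.01 0.05; 0 0 0 0 0 -0.007 0.05; 0 0 0 0 0 0 0.0;0 0 0 0 0 0 0' 80; python3 -m handwheel '0 0 0 0 0 0 0;0 0 0 0 0 0 0'
```

```text
time_s: 12.08
ee_pos: [0.5392, -0.3571, 0.1858]
tool_rot: [-0.0, 1.0, 0.017, -0.001]
contact_force: [-3.6, 0.2, 0.9]
grip_width: 0.0249
time_s: 12.32
ee_pos: [0.5392, -0.3571, 0.1857]
tool_rot: [-0.0, 1.0, 0.017, -0.001]
contact_force: [-4.0, 0.4, 1.0]
grip_width: 0.0246
```

```bash
python3 -m handwheel '0 0 0 0.0005 -0.015 0 0; 0 0 0 0.0005 -0.017 0 0; 0 0 0 0.0006 -0.017 0 0; 0 0 0 0.0006 -0.014 0 0;0 0 0 0.0002 -0.005 0 0'; python3 -m handwheel '0 0 0 0 0 0 0;0 0 0 0 0 0 0;0 0 0 0 0 0 0;0 0 0 0 0 0 0'
python3 - <<'E'
from h import *
s=bot.get_state();print(s["ee_pos"],s["contact_force"]); snap("scene","s10");crop("s10",170,350,150,290,4,"s10c"); snap("wrist","w10")
E
```

```text
time_s: 12.95
ee_pos: [0.5416, -0.4216, 0.1856]
tool_rot: [-0.004, 1.0, 0.018, -0.0]
contact_force: [-5.3, 20.3, 7.4]
grip_width: 0.0248
time_s: 13.45
ee_pos: [0.5416, -0.4216, 0.1856]
tool_rot: [-0.003, 1.0, 0.018, -0.001]
contact_force: [-5.5, 10.3, 2.8]
grip_width: 0.0248
[ 0.54158836 -0.42156511  0.18564394] [-5.4503801  10.29668976  2.84751612]
```

View pics/s10c.png

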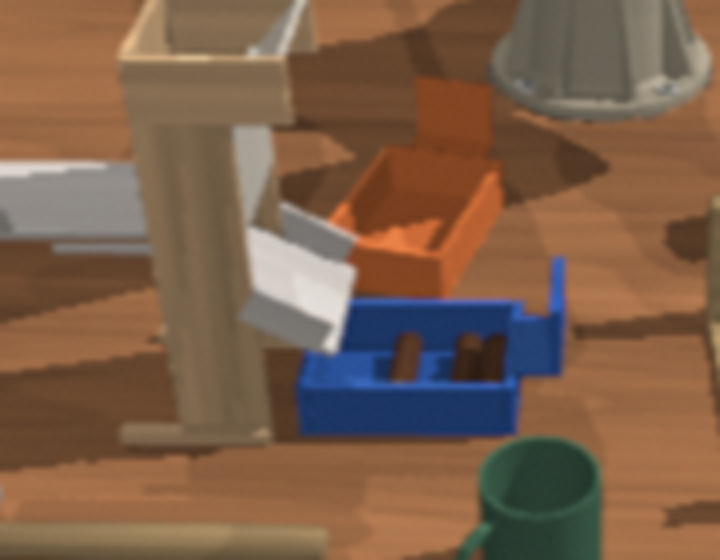

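View pics/w10.png

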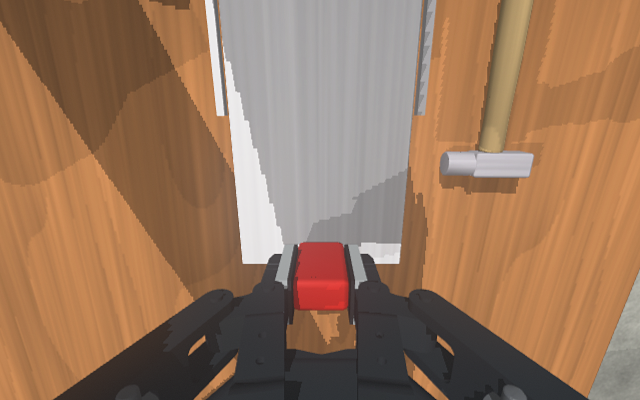

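```bash
python3 -m handwheel '0 0 0 -0.0005 0.016 0 0; 0 0 0 -0.0005 0.017 0 0; 0 0 0 -0.0006 0.017 0 0; 0 0 0 -0.0006 0.015 0 0;0 0 0 -0.0002 0.006 0 0'; python3 -m handwheel '0 0 0 0 0 0 0;0 0 0 0 0 0 0'
```

```text
time_s: 14.18
ee_pos: [0.5393, -0.3565, 0.1859]
tool_rot: [0.003, 1.0, 0.017, -0.001]
contact_force: [-5.5, -18.3, -5.5]
grip_width: 0.025
time_s: 14.42
ee_pos: [0.5392, -0.3566, 0.1858]
tool_rot: [0.002, 1.0, 0.016, -0.001]
contact_force: [-6.1, -6.6, -1.6]
grip_width: 0.025
```

```bash
python3 -m handwheel '0 0 0 0 0 0 0.05; 0 0 0 0 0 0.01 0.05; 0 0 0 0 0 0.06 0.06; 0 0 0 0 0 0.0625 0.06;0 0 0 0 0 0.0625 0.06'; python3 -m handwheel '0 0 0 0 0.02 0.02 0.06; 0 0 10 -0.01 0.055 0 0.06;0 0 10 -0.01 0.055 0 0.06;0 0 10 -0.015 0.055 0 0.06;0 0 10 -0.015 0.055 0 0.06'
python3 - <<'E'
from h import *
p,d,K,T=snap("wrist","w11"); snap("top","t11"); crop("t11",350,500,130,230,5,"t11c")
E
```

```text
time_s: 15.05
ee_pos: [0.5402, -0.3535, 0.3841]
tool_rot: [0.001, 1.0, 0.017, 0.001]
contact_force: [0.9, -1.4, 0.9]
grip_width: 0.0599
time_s: 15.68
ee_pos: [0.4897, -0.1121, 0.402]
tool_rot: [0.001, 0.933, 0.361, 0.001]
contact_force: [1.0, 0.3, 0.1]
grip_width: 0.0599
```

View pics/w11.png

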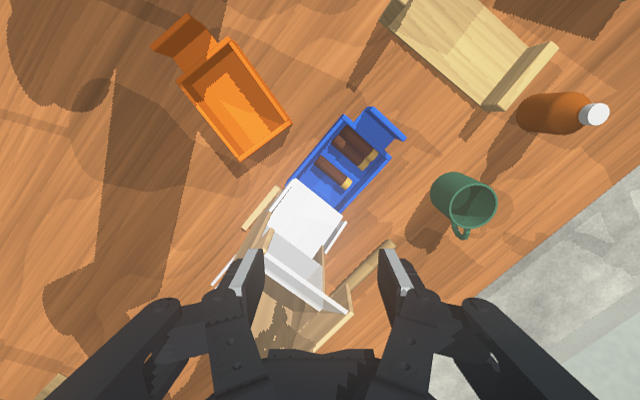

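View pics/t11c.png

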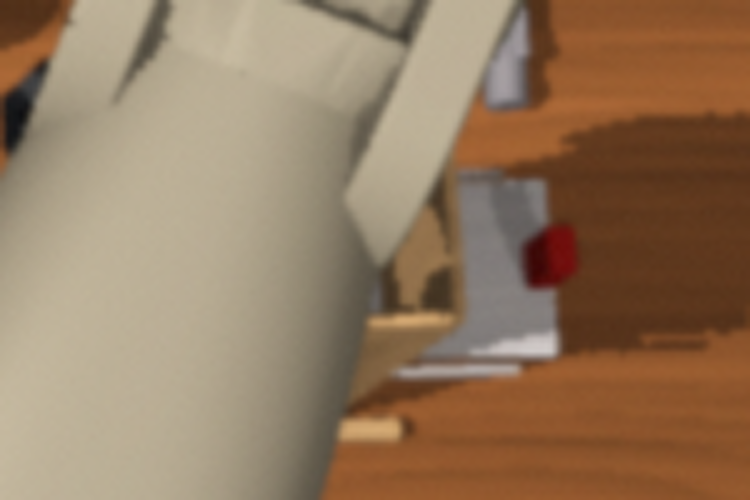

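```bash
python3 - <<'E'
from h import *
tray("w11",0,260,420,80,230)
p,d,K,T=load("t11.npz"); w=cloud(d,K,T)
hsv=cv2.cvtColor(p,cv2.COLOR_RGB2HSV);H,S,V=[hsv[...,i].astype(int) for i in range(3)]
m=((H<5)|(H>172))&(S>150)&(V>80); m[:,:440]=0; m[:,480:]=0; print(w[m].mean(0),m.sum())
E
```

```text
floor 2048 z 0.0046 c [533.4 -81.2] sz [193.1 101.9] a 88.3 slope [ 0.002 -0.003]
rim 1539 z 0.0454 c [529.6 -98.4] sz [109.6 182.1] a 1.8 slope [-0.002  0.003]
plate 302 z 0.1001 c [526.5  -3.8] sz [69.1  9.3] a 1.6 slope [0.003 0.097]
[ 0.53573342 -0.35717358  0.21520758] 63
```

```bash
python3 -m handwheel '0 0 9.9 0.0075 0.022 -0.02 0.024; 0 0 9.9 0.0075 0.022 -0.03 0.024;0 0 9.9 0.0075 0.022 -0.04 0.024;0 0 9.9 0.007 0.022 -0.03 0.024;0 0 9.9 0.007 0.02 -0.03 0.024'; python3 -m handwheel '0 0 0 0 0 -0.05 0.022;0 0 0 0 0 -0.04 0.022;0 0 0 0 0 0 0.022'
python3 - <<'E'
from h import *
s=bot.get_state();print(s["ee_pos"],np.degrees(2*np.arctan2(s["tool_rot"][2],s["tool_rot"][1])))
snap("wrist","w12"); tray("w12",0)
E
```

```text
time_s: 16.4
ee_pos: [0.5275, -0.0056, 0.2506]
tool_rot: [0.001, 0.696, 0.718, 0.001]
contact_force: [0.6, 0.3, -0.5]
grip_width: 0.0238
time_s: 16.77
ee_pos: [0.5248, -0.006, 0.1586]
tool_rot: [-0.002, 0.698, 0.716, -0.001]
contact_force: [0.4, 0.6, 1.3]
grip_width: 0.0221
[ 0.52477725 -0.00596535  0.1585816 ] 91.42548644510227
floor 6870 z 0.0046 c [ 529.4 -109.3] sz [108.1 154. ] a 1.9 slope [ 0.003 -0.   ]
rim 5212 z 0.0451 c [529.3 -95.9] sz [109.2 192.8] a 1.6 slope [-0.004  0.005]
plate 1061 z 0.1001 c [525.8  -3.6] sz [68.3  8.9] a 1.8 slope [ 0.009 -0.044]
```

View pics/w12.png

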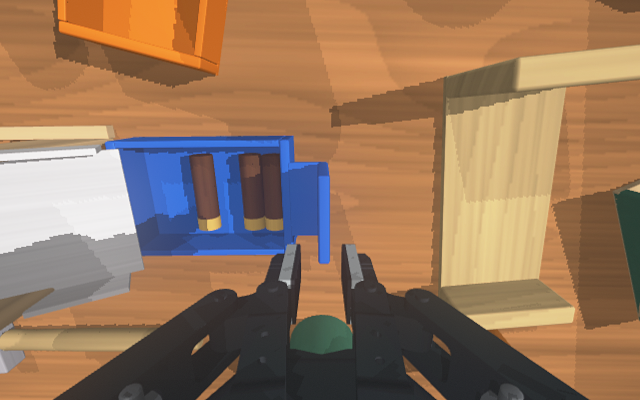

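```bash
python3 -m handwheel '0 0 0.3 0.0005 0.0025 -0.03 0.024;0 0 0 0 0 -0.035 0.024;0 0 0 0 0 -0.027 0.024;0 0 0 0 0 0 0.024' 110
python3 - <<'E'
from h import *
s=bot.get_state();print(s["ee_pos"],s["contact_force"])
E
```

```text
time_s: 17.32
ee_pos: [0.5275, -0.0039, 0.0695]
tool_rot: [-0.0, 0.696, 0.718, 0.0]
contact_force: [-0.2, -0.4, 0.0]
grip_width: 0.0237
[ 0.5274546  -0.0039354   0.06947249] [-0.22798876 -0.35585062  0.04725408]
```

```bash
python3 -m handwheel '0 0 0 0 0 -0.005 0.024;0 0 0 0 0 0 0;0 0 0 0 0 0 0;0 0 0 0 0 0 0;0 0 0 0 0 0 0' 115;python3 -m handwheel '0 0 0 0 0 0.003 0;0 0 0 0 0 0 0'
python3 - <<'E'
from h import *
s=bot.get_state();print(s["ee_pos"],s["contact_force"],s["ft_torque"])
snap("wrist","w13"); tray("w13",0.003)
E
```

```text
time_s: 17.95
ee_pos: [0.5284, -0.0038, 0.0656]
tool_rot: [0.001, 0.696, 0.718, 0.001]
contact_force: [-0.8, 0.1, 6.4]
grip_width: 0.0074
time_s: 18.2
ee_pos: [0.5266, -0.0036, 0.0668]
tool_rot: [-0.0, 0.696, 0.718, -0.0]
contact_force: [0.2, -0.3, -3.0]
grip_width: 0.0074
[ 0.52663227 -0.00360649  0.0668063 ] [ 0.1635438  -0.25125701 -3.02545561] [ 0.24613332 -0.00823838  0.01710724]
floor 12329 z 0.0057 c [ 525.6 -110.9] sz [105.1 158.4] a 1.7 slope [0.005 0.001]
rim 11734 z 0.0461 c [527.6 -95.5] sz [110.2 193.5] a 1.8 slope [-0.004  0.007]
plate 2716 z 0.1014 c [524.2 -11. ] sz [68.2 24.6] a 1.5 slope [ 0.003 -0.02 ]
```

View pics/w13.png

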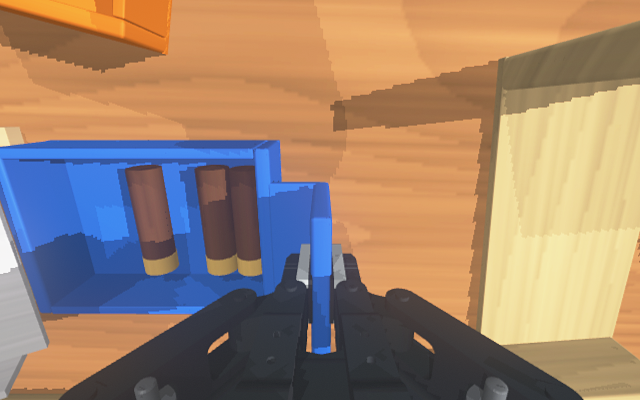

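```bash
python3 -m handwheel '0 0 0 0 0 0.004 0;0 0 0 -0.0005 0.01 0 0;0 0 0 -0.0006 0.018 0 0;0 0 0 -0.0007 0.02 0 0;0 0 0 -0.0005 0.016 0 0';python3 -m handwheel '0 0 0 0 0.004 0.015 0;0 0 0 0 0 0.03 0;0 0 0 0 0 0.04 0;0 0 0 0 0 0.04 0;0 0 0 0 0 0.03 0'
python3 - <<'E'
from h import *
s=bot.get_state();print(s["ee_pos"],s["contact_force"],s["ft_torque"])
snap("wrist","w14"); tray("w14",s["ee_pos"][2]-.0655)
E
```

```text
time_s: 18.88
ee_pos: [0.5243, 0.0621, 0.0707]
tool_rot: [-0.0, 0.696, 0.718, 0.0]
contact_force: [-0.4, 0.0, -2.5]
grip_width: 0.0076
time_s: 19.5
ee_pos: [0.5252, 0.0642, 0.229]
tool_rot: [0.001, 0.696, 0.718, 0.001]
contact_force: [0.2, -0.8, -1.2]
grip_width: 0.0079
[0.52523441 0.0641533  0.22900675] [ 0.22687211 -0.79582822 -1.2012397 ] [ 0.1973004  -0.05276273 -0.00034945]
floor 10886 z 0.1678 c [524.5 -43.5] sz [105.4 158.8] a 1.7 slope [0.004 0.001]
rim 12567 z 0.208 c [526.3 -28. ] sz [110.1 194. ] a 1.8 slope [-0.003  0.008]
plate 2753 z 0.2635 c [522.4  58. ] sz [68.1 22. ] a 1.4 slope [0.01  0.003]
```

View pics/w14.png

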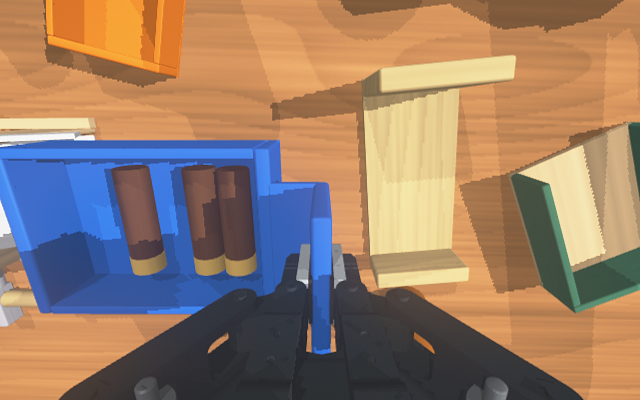

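```bash
python3 -m handwheel '0 0 4 -0.002 0.01 0.01 0;0 0 9 -0.0048 0.025 0.005 0;0 0 9.6 -0.0048 0.025 0 0;0 0 9.6 -0.0048 0.025 0 0;0 0 9.6 -0.0048 0.025 0 0';python3 -m handwheel '0 0 9.6 -0.0048 0.025 0 0;0 0 9.6 -0.0048 0.025 0 0;0 0 9.6 -0.0048 0.025 0 0;0 0 9.6 -0.0048 0.025 0 0;0 0 9.6 -0.0048 0.025 0 0';python3 -m handwheel '0 0 9.6 -0.0048 0.025 0 0;0 0 9.6 -0.0048 0.024 0 0;0 0 7 -0.003 0.012 0 0;0 0 0 0 0 0 0'
python3 - <<'E'
from h import *
s=bot.get_state();print(s["ee_pos"],s["contact_force"],np.degrees(2*np.arctan2(s["tool_rot"][2],s["tool_rot"][1])))
p,d,K,T=snap("wrist","w15"); tray("w15",s["ee_pos"][2]-.0655)
w=cloud(d,K,T);hsv=cv2.cvtColor(p,cv2.COLOR_RGB2HSV);H,S,V=[hsv[...,i].astype(int) for i in range(3)]
m=(H>60)&(H<90)&(S>60); q=w[m]; k=q[abs(q[:,2]-.062)<.005]; k=k[k[:,1]>.25]
r=cv2.minAreaRect((k[:,:2]*1000).astype(np.float32)); print(len(k),r)
snap("scene","s15")
E
```

```text
time_s: 20.18
ee_pos: [0.5031, 0.1749, 0.241]
tool_rot: [0.0, 0.392, 0.92, -0.0]
contact_force: [0.3, 0.1, -3.2]
grip_width: 0.0074
time_s: 20.8
ee_pos: [0.479, 0.2998, 0.2409]
tool_rot: [-0.0, -0.016, 1.0, -0.0]
contact_force: [-0.0, -0.3, -3.1]
grip_width: 0.0073
time_s: 21.3
ee_pos: [0.4664, 0.3607, 0.2406]
tool_rot: [-0.0, -0.24, 0.971, -0.0]
contact_force: [0.6, -0.7, -2.1]
grip_width: 0.0075
[0.46637088 0.36067769 0.24063259] [ 0.55972391 -0.73348635 -2.05312551] 207.7645691345181
floor 11152 z 0.1793 c [564.6 407.6] sz [159.  105.2] a 27.7 slope [-0.001  0.002]
rim 12428 z 0.2196 c [549.3 402.4] sz [192.8 110.2] a 27.8 slope [-0.006 -0.009]
plate 2782 z 0.2752 c [474.1 361.3] sz [21.9 67.9] a 27.5 slope [-0.055 -0.023]
1826 ((494.42913818359375, 366.6407470703125), (117.4649429321289, 375.55694580078125), 86.83382415771484)
```

View pics/w15.png

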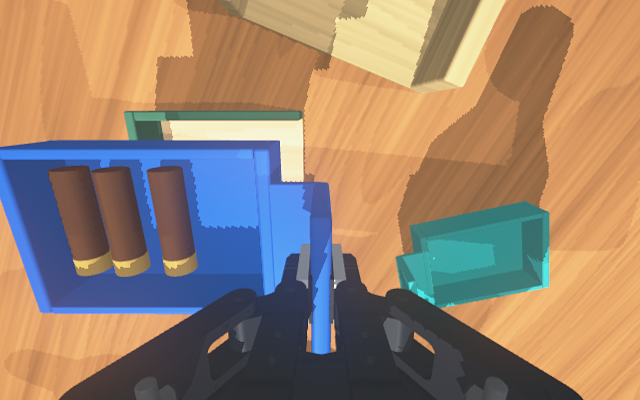

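View pics/s15.png

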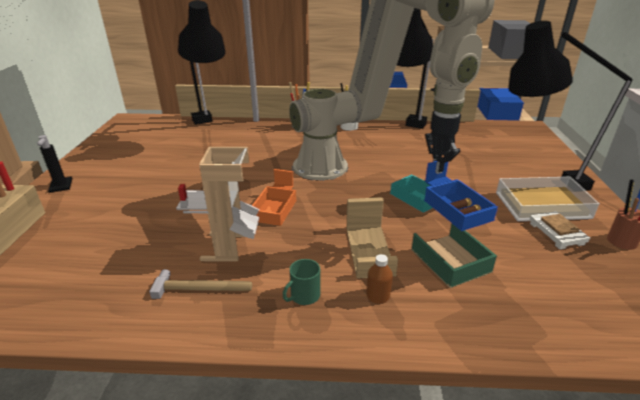

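```bash
python3 -m handwheel '0 0 0 -0.0005 0.001 -0.025 0;0 0 0 0 0 -0.04 0;0 0 0 0 0 -0.035 0;0 0 0 0 0 -0.03 0;0 0 0 0 0 -0.02 0';python3 -m handwheel '0 0 0 0 0 -0.006 0;0 0 0 0 0 0 0'
python3 - <<'E'
from h import *
s=bot.get_state();print(s["ee_pos"],s["contact_force"],np.degrees(2*np.arctan2(s["tool_rot"][2],s["tool_rot"][1])))
snap("wrist","w16"); tray("w16",s["ee_pos"][2]-.0655)
snap("scene","s16");crop("s16",370,530,150,290,4,"s16c")
E
```

```text
time_s: 22.02
ee_pos: [0.4659, 0.3598, 0.0892]
tool_rot: [-0.001, -0.238, 0.971, -0.001]
contact_force: [-0.6, 0.4, -2.5]
grip_width: 0.0077
time_s: 22.28
ee_pos: [0.4666, 0.3608, 0.0851]
tool_rot: [-0.0, -0.239, 0.971, -0.0]
contact_force: [0.2, 1.4, -2.5]
grip_width: 0.0076
[0.46664321 0.36081207 0.08505341] [ 0.1563926   1.4270603  -2.46231942] 207.6758343913986
floor 11090 z 0.0237 c [569.8 410.1] sz [170.2 105.3] a 27.7 slope [-0.     0.002]
rim 12005 z 0.064 c [550.4 402.6] sz [194.3 110. ] a 27.6 slope [-0.006 -0.008]
plate 2719 z 0.1195 c [474.3 361.6] sz [21.9 68.5] a 27.3 slope [-0.052 -0.02 ]
```

View pics/w16.png

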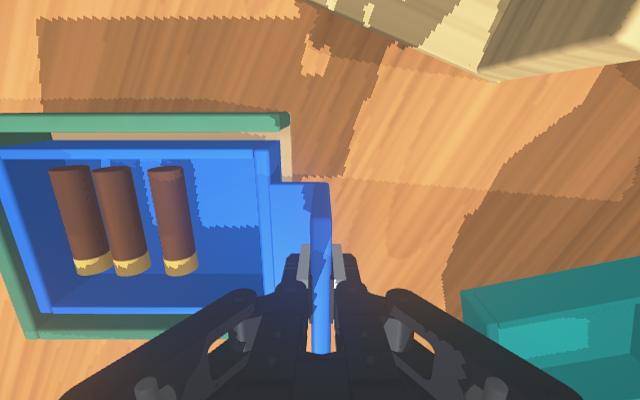

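View pics/s16c.png

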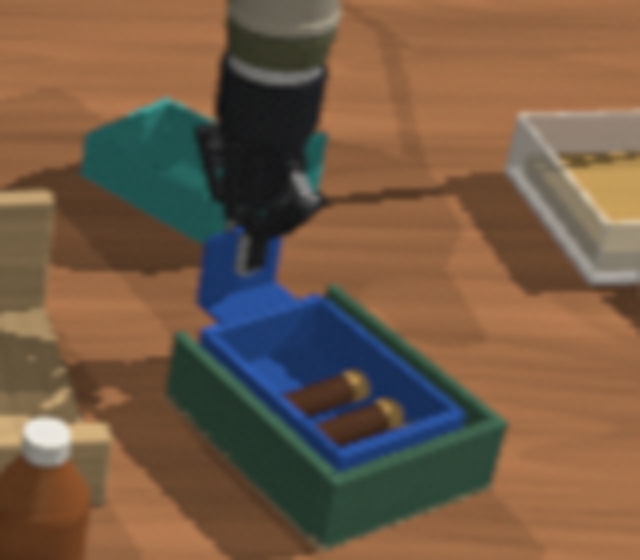

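```bash
python3 -m handwheel '0 0 0 -0.0007 0.001 -0.006 0;0 0 0 0 0 -0.004 0;0 0 0 0 0 -0.0015 0;0 0 0 0 0 0 0'
python3 - <<'E'
from h import *
s=bot.get_state();print(s["ee_pos"],s["contact_force"],s["ft_torque"])
E
```

```text
time_s: 22.88
ee_pos: [0.4655, 0.3622, 0.0737]
tool_rot: [-0.0, -0.24, 0.971, -0.0]
contact_force: [-2.1, -1.1, 0.2]
grip_width: 0.0074
[0.4655193  0.36222293 0.07366824] [-2.13875641 -1.0859461   0.19935209] [-0.25763375  0.38392722  0.04184936]
```

```bash
python3 -m handwheel '0 0 0 0 0 -0.0005 0;0 0 0 0 0 0 0.024;0 0 0 0 0 0 0.024;0 0 0 0 0 0.02 0.024;0 0 0 0 0 0.04 0.024';python3 -m handwheel '0 0 0 0 0 0.06 0.024;0 0 0 0 0 0.06 0.024;0 0 0 -0.02 -0.02 0.03 0.024;0 0 0 -0.02 -0.02 0.02 0.024;0 0 0 0 0 0 0.024'
python3 - <<'E'
from h import *
s=bot.get_state();print(s["ee_pos"],s["contact_force"])
p,d,K,T=snap("wrist","w17"); tray("w17",.008)
w=cloud(d,K,T);hsv=cv2.cvtColor(p,cv2.COLOR_RGB2HSV);H,S,V=[hsv[...,i].astype(int) for i in range(3)]
m=(H>60)&(H<90)&(S>60); q=w[m]; k=q[abs(q[:,2]-.062)<.004]; k=k[(k[:,1]>.25)&(k[:,0]>.43)]
r=cv2.minAreaRect((k[:,:2]*1000).astype(np.float32)); print(len(k),r)
snap("top","t17");snap("scene","s17")
E
```

```text
time_s: 23.5
ee_pos: [0.4646, 0.3617, 0.1316]
tool_rot: [-0.002, -0.24, 0.971, -0.001]
contact_force: [0.6, 0.0, -0.2]
grip_width: 0.0238
time_s: 24.12
ee_pos: [0.4257, 0.3221, 0.3054]
tool_rot: [0.002, -0.24, 0.971, 0.001]
contact_force: [0.5, 0.5, 0.6]
grip_width: 0.0241
[0.42572613 0.32214504 0.30539168] [0.48029955 0.45513948 0.60361654]
floor 3111 z 0.0128 c [568.4 411.7] sz [168.2 105. ] a 27.6 slope [ 0.002 -0.001]
rim 2754 z 0.0533 c [548.5 404.8] sz [193.8 110.2] a 27.7 slope [-0.002 -0.004]
plate 428 z 0.1081 c [467.5 360.6] sz [ 9.4 68.4] a 27.9 slope [0.064 0.039]
2283 ((568.4863891601562, 414.283447265625), (183.68792724609375, 149.91041564941406), 27.66075897216797)
```

View pics/w17.png

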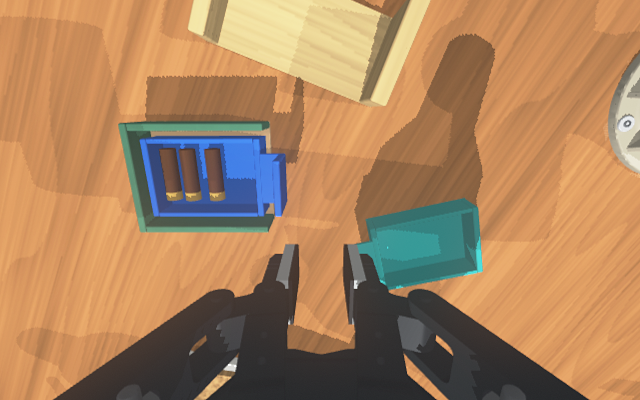

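View pics/s17.png

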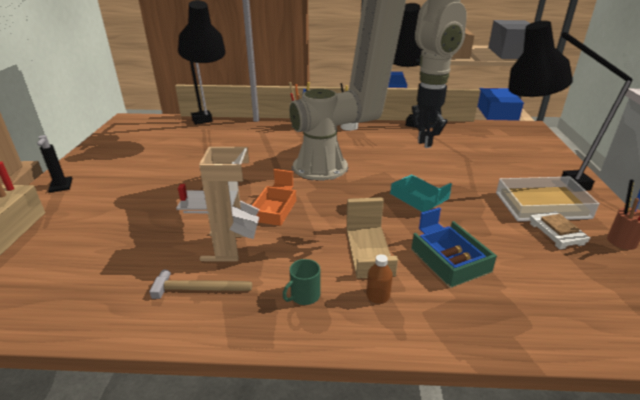

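View pics/t17.png

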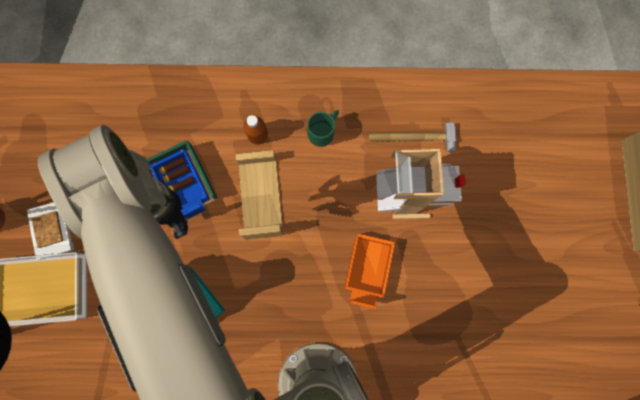

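```bash
python3 -m handwheel '0 0 0 0 0 0 0.024;0 0 0 0 0 0 0.024'; python3 -c "
from station import bot
print(bot.close_job())"
```

```text
time_s: 24.52
ee_pos: [0.4258, 0.3225, 0.3017]
tool_rot: [-0.001, -0.24, 0.971, -0.0]
contact_force: [-0.6, 0.6, -0.2]
grip_width: 0.024
the job is handed in; nothing more can be done
None
```

The loaded tray is in the green bay with all three file handles inside. The job is handed in at 24.5 s of the 72 s allowed.

**What I did**
- I lifted the blue tray from its cradle by one side wall and slid it in low under the chute. It stood within about 1 mm of the target spot and was square to the hopper.
- I pulled the gate to its open stop, about 65 mm of travel. All three handles rolled into the tray.
- I pushed the gate back against its shut stop while the tray still stood there. The handle read the same position as before opening, to within a millimetre.
- I carried the tray by its grip plate and lowered it straight down into the bay.

**Last checks**
- **Fit in the bay:** The tray is within about 2 mm of centre and lined up with the bay to under half a degree. It lies flat: the rim measured 53 mm above the bench and the floor 13 mm, against 53 and 12 expected.
- **Contents and surroundings:** The final pictures show the three handles in the tray and the gate shut. The bottle, mug and hammer look unmoved by eye; I did not measure them. The gripper was clear of everything.

**Slips**
- My first grip on the gate handle was too high, so I opened and regripped lower before pulling.
- The handles rolling in pushed the standing tray about 2 mm away from the hopper. It stayed well under the lip.

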